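Fold back the bifold cover of a bench switch box and switch on two circuits

ROBOT

A 6-joint arm with a two-finger parallel gripper is mounted at the origin on a cart in front of the work surface, level with it; the furniture and walls round the work are solid. World frame = base frame: x ahead of the robot, y to its left, z up, the work surface at z = 0. Lengths are in m, angles in rad, forces in N, time in s.
With the tool pointing down it reaches from about 0.275 to 0.825 m from the base axis. Payload 4.9 kg.
Tool frame: the origin (TCP) lies midway between the tips of the shut fingers; the grasp point (between the pads) lies 19 mm behind it (bot.grip_depth is the distance from the TCP to the grasp point, in m); y points along the fingers, x is the direction in which the jaws open and shut, and the axes are right-handed (so a half turn about y gives the same grasp; the last joint's range is limited). The gripper opens to 85 mm and grips with 20 to 120 N. Pads are 22 mm wide; open, the fingers measure 114 mm over their backs; the gripper's body (76 mm by 85 mm) begins 54 mm behind the grasp point. The pads swing forward as they close: fully open they stand 13 mm farther back than shut.
Start: joints at [1.194, 0.326, -0.193, 1.052, 0, 1.437], TCP at [0.132, 0.534, 0.231] pointing down, gripper open.
Joint ranges: [-2.65, 2.65], [-0.97, 1.79], [-1.3, 1.35], [-1.93, 2.1], [-1.47, 1.37], [-3.14, 3.14]. Speed limits (rad/s): [2.57, 2.57, 3.14, 3.14, 3.14, 3.14].

INTERFACE

Orientations are given as a unit quaternion [w, x, y, z].
In Python, from cell import bot gives the robot as it stands. Calls block until the motion is done:
- bot.move_pose(position, orientation): joint-space move of the TCP to a pose.
- bot.move_linear(position, speed=0.15, rotation=None, until_force=None): straight line of the TCP; rotation=None keeps the orientation; speed is the mean speed in m/s. With until_force (N) it stops when the force on the tool has changed by that much, and returns True; else False.
- bot.goto_joints(angles): joint-space move.
- bot.set_gripper(opening, grasp_force=None): opening from 0.0 (shut) to 1.0 (fully open); grasp_force is the grip in N (None keeps the last); returns when the fingers have stopped.
- bot.wait(seconds).
- bot.solve_ik(position, orientation): joint angles nearest the present ones, or None.
- bot.camera(name): name is "side" or "top" or "wrist"; returns the picture (420x560x3 uint8, red, green, blue); there is no depth.
- bot.calibration(name): a dict with "mtx" (3x3 intrinsics, pixels), "k1" (the pictures are not rectified: a ray, as slopes to the right and down, at radius r is drawn at 1 + k1 r^2 times it, then the intrinsics apply), "extrinsics" (4x4, takes a point from world to camera coordinates); the wrist camera has in their place "hand_eye" (4x4, takes a point from camera to tool coordinates, whose origin is the TCP and whose axes are the tool frame's). Camera axes: x right, y down, z forward; pixel columns grow to the right and rows downward; lengths in m; the calibration is good to about 2 mm. A picture is of the moment at which its call begins: read the wrist's pose just before it. calibration takes no time and is no camera call.
A pose or a line that the arm cannot do raises bot.PlanningError and nothing moves.
- bot.close_job(): hands the job in, once; it reports no verdict.
Trained networks look in the newest picture that a camera, given by its name, has taken for a name from the list of things; names that differ only in an ending like _2 or _b are one class to them, and where a whole thing is asked for, a point or a joint stands for the part that bears it (a point fixed in the world has none). Each returns a list of dicts, best first, with "confidence" (0 to 1); they miss things now and then, are a little off and sometimes report something else, mostly with a low value. They report only what shows in the picture. A call takes as long as a camera call.
- bot.search_frame(camera, thing): "bbox" ([left, top, width, height] in pixels, round what is visible of it).
Readings, each from a call of its own:
- bot.read_clock(): time.
- bot.read_joint_positions(): joint angles.
- bot.read_joint_vel(): joint speeds.
- bot.read_joint_efforts(): joint torques, N m.
- bot.read_position(): TCP position.
- bot.read_tool_rot(): TCP orientation.
- bot.read_ft_force(): force on the tool from outside, world axes, zero at the start.
- bot.read_moment(): the same for the moment, N m.
- bot.read_gripper_width(): opening from 0.0 (shut) to 1.0 (fully open).
Only numpy, scipy, OpenCV 4.12 (cv2) and the standard library are available. Lean on these libraries where they do the work, as an engineer would, in place of code of your own. Each camera call takes 0.05 s, during which the arm holds its last target.

TASK

Open the switch box on the bench: lift its two-leaf cover by the pull bar, then push it at the fold until both leaves stand folded hard together against the stop at the left end. Then switch on the two switches with ball-tipped levers (extractor and polisher) by flipping them away from you, leaving the slim-levered switches between and beside them as they are. Do not shove the box's neighbours about, and leave the cover folded.

Things in the scene. Friction and masses are not known exactly. Their poses are not given: they have to be found in the camera images.
- switch_box: grey sheet-metal switch box, fixed to the bench, 290 mm wide, 168 mm deep, its top tilted 0.26 rad (15 deg) down towards its front by a rear bail. Origin on the bench under the centre of the opening in its top; x to the box's rear, y to its left end, z up
- deck (a point): centre of the opening, in the plane of the cover's hinge pins, 85 mm above the box's origin. Its axes are called x', y', z': x' up the slope to the rear, y' to the left end, z' square out of the sloping top. Opening: x' -66..66, y' -112..112 mm. Rails along its front and rear (x' 66..82 mm either side) reach z' = 10 mm. The box's left end is at y' = 158 mm, its right end at y' = -132 mm
- fold (a joint): angle (rad) of the cover's left leaf about its pivot (along x', at y' = 110 mm, z' = 0): 0 = flat shut, 1.5 = stop: both leaves upright, back to back, at the left end. Stiff hinges (about 0.35 N m): the cover stays at any angle where it is left; moving it takes 4 to 9 N at the fold. Shut, it is at dead centre and no sideways push starts it
- fold_edge (a point): middle of the fold: the hinge between the two aluminium leaves, each 110 mm wide, 126 mm long (x') and 5 mm thick (outwards of the hinge plane). At y' = 110 - 110 cos(fold), z' = 110 sin(fold) mm. Pressing to the left (+y') on the right leaf's outer face jams just under the fold while fold is below about 1.2, at half the leaf's height while it is below about 0.95; lifted to 1.1 first, it goes there with some 10 N
- free_edge (a point): middle of the right leaf's free edge, on rollers in the front and rear rails: it slides to the left along z' = 0 while the fold rises, at y' = 110 - 220 cos(fold) mm
- pull (a point): middle of the pull bar on the left leaf, 14 mm left of the fold: a round steel bar of 9 mm diameter along x', 60 mm between its legs, its axis 26 mm above the leaf's outer face (31 mm above the hinge plane). This point's axes turn with the left leaf: x = x', y = from the fold to the pivot, z = out of the leaf
- ball_a_lever (a joint): lever angle in rad of the first ball switch (see point ball_a_tip): -0.3 = off, leaning to the box's front; +0.3 = on, leaning to its rear; a snap-action toggle, an over-centre spring throws it to the nearer side; 2 to 3 N at the ball flip it
- ball_b_lever (a joint): the same for the second ball switch
- slim_a_lever (a joint): the same for a slim-levered switch, found off (-0.3) and to be left off
- slim_b_lever (a joint): the same for a slim-levered switch, found off (-0.3) and to be left off
- slim_c_lever (a joint): the same for a slim-levered switch, found on (+0.3) and to be left on
- ball_a_tip (a point): a ball switch: centre of the black 15 mm ball on its 4 mm steel lever, 29 mm from the lever's pivot. The axes turn with the lever: z along it
- ball_b_tip (a point): the other ball switch: centre of the black 15 mm ball on its 4 mm steel lever, 29 mm from the lever's pivot. The axes turn with the lever: z along it
- slim_a_tip (a point): a slim switch, off: on its plain steel lever (7 mm thick at its head, tapering downwards), 6 mm below its end, 29 mm from the lever's pivot. The axes turn with the lever: z along it
- slim_b_tip (a point): a slim switch, off: on its plain steel lever (7 mm thick at its head, tapering downwards), 6 mm below its end, 29 mm from the lever's pivot. The axes turn with the lever: z along it
- slim_c_tip (a point): a slim switch, on: on its plain steel lever (7 mm thick at its head, tapering downwards), 6 mm below its end, 29 mm from the lever's pivot. The axes turn with the lever: z along it
- plate: dark plate at the bottom of the opening that carries the switches, its origin and axes as those of deck. The five switches stand in one row along y', in any order, 28 mm apart, at y' = 24, -4, -32, -60, -88 mm; pivots at x' = 0, z' = -46 mm, the plate's face at z' = -52 mm; levers swing along x'. A flat grey terminal cover, 14 mm high, lies at y' 69..99 mm
- stone_box: small clear box, 44x42x22 mm, right of the switch box; loose bystander. Origin: centre of its underside
- brass_tin: round brass tin, 62 mm across, 23 mm high, right of the switch box; loose bystander. Origin: centre of its underside
- watch_case: wrist watch without band, 50x34x10 mm, behind on the right; loose bystander. Origin: centre of its underside
- flux_pot: round stone pot, 53 mm across, 32 mm high, left of the switch box; loose bystander. Origin: centre of its underside
- charcoal_lump: dark burnt lump, 36x58x32 mm, left of the switch box; loose bystander. Origin: centre of its underside
- chasing_hammer: small hammer with wooden handle, 189 mm long, far right on the bench; loose bystander. Origin: centre of its underside

How it is judged:
On the way:
1. the cover is folded hard together at the left end (value of joint fold above 1.42 rad), for 0.3 s.
At the end, for the whole second after the job is handed in: Both ball-tipped levers are on (past +0.2 rad, leaning to the rear), the three slim levers are as they were found, and the cover is still folded (fold above 1.42 of 1.5 rad) (value of joint fold above 1.42 rad and value of joint each of ball_a_lever, ball_b_lever, slim_c_lever above 0.2 rad and value of joint each of slim_a_lever, slim_b_lever below -0.2 rad); the robot touches nothing.
It fails at once if a slim-levered switch was flipped (not (value of joint each of slim_a_lever, slim_b_lever below 0.1 rad and value of joint slim_c_lever above -0.1 rad)).
It fails at once if something standing beside the box was shoved by more than 25 mm (distance of any of stone_box, brass_tin, flux_pot, charcoal_lump, chasing_hammer, watch_case from where it was at the start of the episode above 0.025 m).
It also fails if it takes over 72 s, if anything falls off the work surface, if the arm or the gripper's body presses on something with over 40 N, if the wrist force passes 120 N, or if a joint passes its speed limit or range.

## Working session

There is one attempt and no reset: what is moved stays moved. The work goes in short steps, each a Python script; the robot and the scene stay as the last script left them, time stands still between calls to the robot, and variables do not carry over. Pictures are saved under pics/ and viewed, and the job is handed in when it is done.

```bash
ls; mkdir -p pics
python3 - <<'E'
from cell import bot
import cv2, numpy as np
for n in ["side","top","wrist"]:
    im=bot.camera(n); cv2.imwrite(f"pics/{n}0.png",im[:,:,::-1])
    c=bot.calibration(n); print(n,{k:np.round(v,4).tolist() for k,v in c.items()})
    for t in ["switch_box","pull","fold_edge","flux_pot","charcoal_lump","brass_tin","stone_box"]:
        print(t,[(d["bbox"],round(d["confidence"],2)) for d in bot.search_frame(n,t)[:2]])
print(bot.read_clock(),bot.read_position(),bot.read_tool_rot())
E
```

```text
pics
side {'mtx': [[487.9182, 0.0, 267.4788], [0.0, 487.9182, 215.1326], [0.0, 0.0, 1.0]], 'k1': -0.1014, 'extrinsics': [[-0.904, -0.4272, -0.0129, 0.5567], [-0.215, 0.4805, -0.8502, 0.1633], [0.3694, -0.7659, -0.5263, 0.881], [0.0, 0.0, 0.0, 1.0]]}
switch_box [([231.9, 178.6, 137.2, 134.9], 0.88)]
pull [([262.7, 186.1, 97.0, 83.9], 0.78)]
fold_edge [([262.2, 307.1, 31.9, 30.3], 0.73), ([262.8, 185.4, 95.8, 85.6], 0.67)]
flux_pot [([262.5, 308.1, 30.5, 28.3], 0.57)]
charcoal_lump [([261.6, 182.3, 97.4, 87.0], 0.73), ([216.4, 295.9, 26.5, 30.8], 0.59)]
brass_tin []
stone_box [([365.6, 211.4, 14.7, 18.7], 0.49)]
top {'mtx': [[456.4726, 0.0, 278.4918], [0.0, 456.4726, 211.0985], [0.0, 0.0, 1.0]], 'k1': -0.0515, 'extrinsics': [[0.019, -0.9995, 0.0238, 0.0468], [-0.9927, -0.0217, -0.119, 0.5715], [0.1195, -0.0214, -0.9926, 1.035], [0.0, 0.0, 0.0, 1.0]]}
switch_box [([203.9, 199.9, 134.6, 88.8], 0.9), ([173.0, 206.1, 23.9, 20.4], 0.67)]
pull [([228.0, 216.9, 100.5, 62.7], 0.73), ([332.1, 198.1, 18.2, 22.2], 0.73)]
fold_edge [([226.5, 216.9, 102.3, 59.6], 0.73), ([340.5, 263.3, 24.3, 25.2], 0.32)]
flux_pot [([173.1, 246.1, 23.0, 22.2], 0.82)]
charcoal_lump [([173.1, 207.0, 25.4, 20.2], 0.59)]
brass_tin [([348.6, 224.1, 26.1, 27.1], 0.83)]
stone_box [([339.0, 263.2, 24.9, 26.3], 0.68)]
wrist {'mtx': [[300.687, 0.0, 278.4884], [0.0, 300.687, 209.9464], [0.0, 0.0, 1.0]], 'k1': -0.0127, 'hand_eye': [[1.0, 0.0009, 0.0003, -0.0007], [0.0001, -0.3123, 0.95, -0.1422], [0.001, -0.95, -0.3123, 0.0796], [0.0, 0.0, 0.0, 1.0]]}
switch_box [([86.7, 399.7, 54.6, 20.3], 0.78)]
pull []
fold_edge []
flux_pot []
charcoal_lump []
brass_tin []
stone_box []
1.2 [0.13223816 0.53387922 0.2312743 ] [ 0.55688263 -0.5568788  -0.43575422  0.4357591 ]
```

View pics/side0.png

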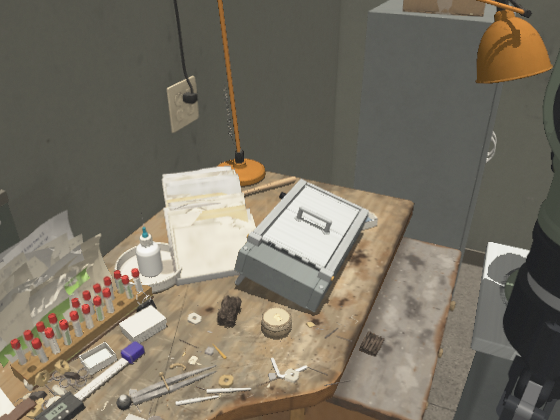

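View pics/top0.png

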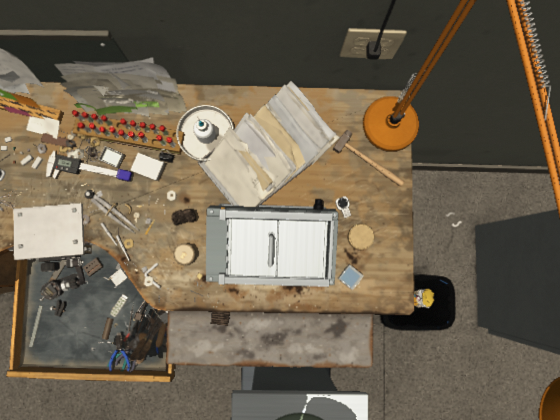

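View pics/wrist0.png

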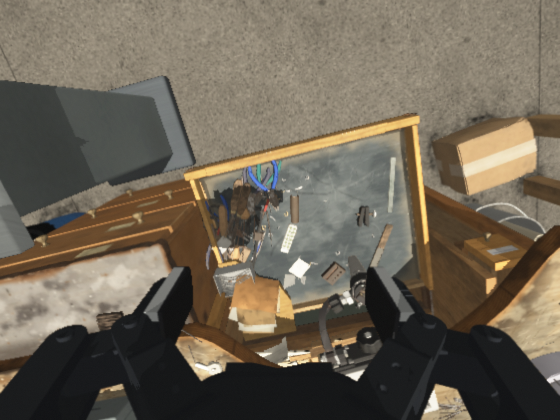

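Run:
```python
import cv2
a=cv2.imread("pics/top0.png")[180:310,150:390];cv2.imwrite("pics/top0z.png",cv2.resize(a,None,fx=3.3,fy=3.3,interpolation=3))
a=cv2.imread("pics/side0.png")[160:350,190:430];cv2.imwrite("pics/side0z.png",cv2.resize(a,None,fx=3,fy=3,interpolation=3))
```

```text
(no output)
```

View pics/top0z.png

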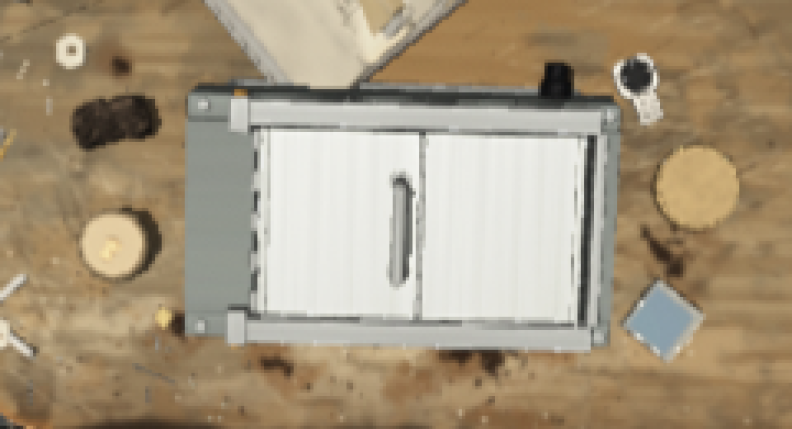

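View pics/side0z.png

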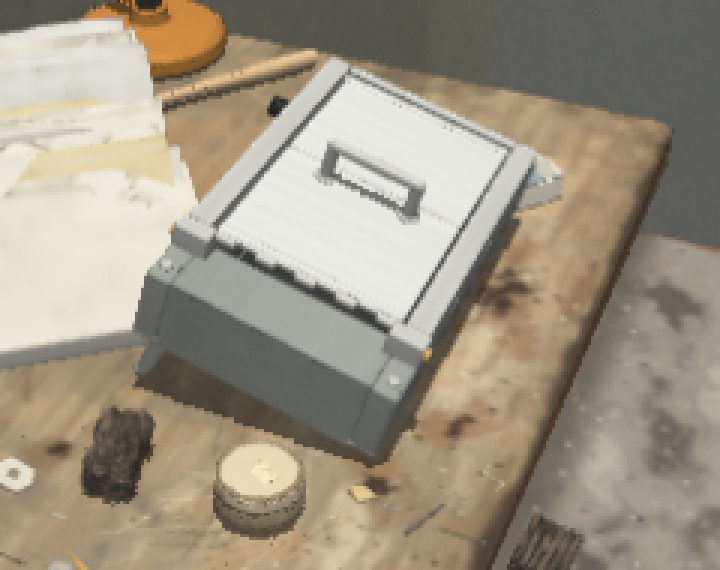

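```bash
cat > h.py <<'E'
from cell import bot
import cv2, numpy as np
from scipy.spatial.transform import Rotation as R
from scipy.optimize import least_squares
def q2R(q): return R.from_quat([q[1],q[2],q[3],q[0]])
def R2q(r): x=r.as_quat(); return [x[3],x[0],x[1],x[2]]
def camT(name,pose=None):
    c=bot.calibration(name)
    if name!="wrist": return c,np.array(c["extrinsics"])
    p,q=pose; T=np.eye(4);T[:3,:3]=q2R(q).as_matrix();T[:3,3]=p
    return c,np.linalg.inv(T@np.array(c["hand_eye"]))
def proj(name,P,pose=None):
    c,T=camT(name,pose); P=np.atleast_2d(P); q=P@T[:3,:3].T+T[:3,3]
    s=q[:,:2]/q[:,2:]; s=s*(1+c["k1"]*(s**2).sum(1,keepdims=True)); K=np.array(c["mtx"])
    return s*[K[0,0],K[1,1]]+K[:2,2]
def ray(name,uv,pose=None):
    c,T=camT(name,pose);K=np.array(c["mtx"]); s0=(np.array(uv)-K[:2,2])/[K[0,0],K[1,1]]; s=s0.copy()
    for _ in range(20): s=s0/(1+c["k1"]*(s**2).sum())
    d=T[:3,:3].T@np.array([*s,1]); return -T[:3,:3].T@T[:3,3], d/np.linalg.norm(d)
def tri(obs): # [(name,uv,pose)]
    A=np.zeros((3,3));b=np.zeros(3);L=[]
    for o in obs:
        C,d=ray(*o);M=np.eye(3)-np.outer(d,d);A+=M;b+=M@C;L.append((C,d))
    X=np.linalg.solve(A,b); return X,[np.linalg.norm((np.eye(3)-np.outer(d,d))@(X-C)) for C,d in L]
def deckR(yaw,tilt=0.26): return R.from_euler("z",yaw).as_matrix()@R.from_euler("y",-tilt).as_matrix()
def d2w(v,bp): # bp: x,y,z,yaw (box origin)
    return np.array([bp[0],bp[1],bp[2]+0.085])+np.atleast_2d(v)@deckR(bp[3]).T
def fit(obs,free_z=True,bp0=(0.45,0.0,0,0)):
    # obs: (cam,uv,pose,deckpoint)
    def f(b):
        bb=b if free_z else np.r_[b[:2],0,b[2]]
        return np.concatenate([proj(o[0],d2w(o[3],bb),o[2])[0]-o[1] for o in obs])
    r=least_squares(f,bp0 if free_z else [bp0[0],bp0[1],bp0[3]],loss="soft_l1",x_scale=[.1]*(4 if free_z else 3))
    return r.x,f(r.x).reshape(-1,2)
def snap(name,fn):
    pose=(bot.read_position(),bot.read_tool_rot()) if name=="wrist" else None
    im=bot.camera(name); cv2.imwrite(f"pics/{fn}.png",im[:,:,::-1]); return im,pose
E
python3 - <<'E'
from h import *
t=lambda x,y:np.array([150+x/3.3,180+y/3.3]); s=lambda x,y:np.array([190+x/3,160+y/3])
print("bar rear",tri([("top",t(402,180)),("side",s(333,147))]))
print("bar front",tri([("top",t(396,282)),("side",s(418,185))]))
m=1e-3
obs=[("top",t(402,180),None,[.03,.014,.031]),("top",t(396,282),None,[-.03,.014,.031]),
("side",s(333,147),None,[.03,.014,.031]),("side",s(418,185),None,[-.03,.014,.031]),
("top",t(421,131),None,[.063,0,.005]),("top",t(414,318),None,[-.063,0,.005]),
("top",t(612,107),None,[.082,-.132,.005]),("top",t(605,345),None,[-.082,-.132,.005]),]
for fz in(True,False):
    b,r=fit(obs,fz);print(b,r.round(1).tolist())
E
```

```text
bar rear (array([0.5083492 , 0.07329919, 0.11911071]), [np.float64(0.0010046577304915504), np.float64(0.0010046577304913791)])
bar front (array([0.44533865, 0.07662252, 0.10793984]), [np.float64(0.0018758766072575245), np.float64(0.001875876607257622)])
[ 4.83792129e-01  6.30250010e-02 -3.75338730e-04 -2.00011014e-03] [[-1.6, 2.0], [-0.5, -1.6], [0.5, -0.2], [0.1, 0.5], [-0.6, -0.3], [0.1, -0.8], [2.3, -0.2], [1.1, 0.4]]
[ 0.48373527  0.06314376 -0.001659  ] [[-1.7, 2.0], [-0.5, -1.5], [0.5, -0.3], [0.1, 0.4], [-0.6, -0.3], [0.0, -0.8], [2.3, -0.2], [1.1, 0.4]]
```

Run:
```python
from h import *
print(q2R(bot.read_tool_rot()).as_matrix().round(2).tolist())
bp=[.4837,.0631,0,-.02]
Rd=deckR(bp[3])
def toolrot(sgn=1):
    y=-Rd[:,2]; x=sgn*Rd[:,1]; return R.from_matrix(np.c_[x,y,np.cross(x,y)])
for sg in(1,-1):
    q=R2q(toolrot(sg)); p=d2w([0,.014,.14],bp)[0]
    j=bot.solve_ik(p,q); print(sg,p,q,None if j is None else np.round(j,2))
```

```text
[[0.24, -0.0, -0.97], [0.97, 0.0, 0.24], [-0.0, -1.0, 0.0]]
1 [0.4479959  0.07781698 0.2202946 ] [np.float64(-0.4352518944618589), np.float64(0.5661758752490513), np.float64(0.5549641017507781), np.float64(-0.42663276060481486)] [ 0.02 -0.03 -0.69  0.65 -0.01  0.03]
-1 [0.4479959  0.07781698 0.2202946 ] [np.float64(-0.5549641017507781), np.float64(0.42663276060481486), np.float64(-0.4352518944618589), np.float64(0.5661758752490513)] [ 0.02 -0.03 -0.69  0.65 -0.01 -3.11]
```

```bash
cat >> h.py <<'E'
def toolrot(bp,sgn=1,roll=0.0):
    """fingers along -z', jaws along y'; roll about x' (positive turns like the fold, z'->-... )"""
    Rd=deckR(bp[3])@R.from_euler("x",roll).as_matrix(); y=-Rd[:,2]; x=sgn*Rd[:,1]; return R.from_matrix(np.c_[x,y,np.cross(x,y)])
E
python3 - <<'E'
from h import *
import pickle
bp=[.4837,.0631,0,-.02]; q=R2q(toolrot(bp)); P=[]
for i,v in enumerate([[0,.03,.17],[-.02,-.03,.17]]):
    p=d2w(v,bp)[0]
    bot.move_pose(p,q) if i==0 else bot.move_linear(p)
    im,pose=snap("wrist",f"w{i+1}"); P.append(pose)
    for t in ["pull","fold_edge"]: print(t,[(np.round(d["bbox"]),round(d["confidence"],2)) for d in bot.search_frame("wrist",t)[:2]])
    print(pose, bot.read_clock())
pickle.dump(P,open("P.pkl","wb"))
E
```

```text
pull [(array([136., 127., 226., 122.]), 0.79), (array([75., 86., 50., 59.]), 0.3)]
fold_edge [(array([137., 128., 223., 120.]), 0.86)]
(array([0.44068569, 0.09446955, 0.24936489]), array([-0.43513475,  0.56590602,  0.55526777, -0.42671516])) 3.2833
pull [(array([199., 147., 220., 116.]), 0.8)]
fold_edge [(array([198., 146., 218., 120.]), 0.89), (array([230., 145., 135.,   8.]), 0.35)]
(array([0.42043156, 0.03452628, 0.24435773]), array([-0.43528477,  0.56632664,  0.55507771, -0.42625115])) 4.0083
```

View pics/w1.png

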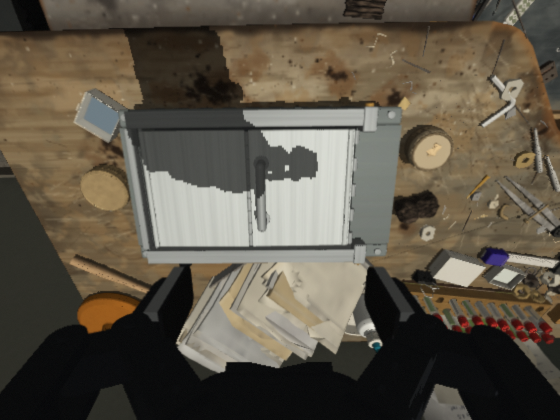

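View pics/w2.png

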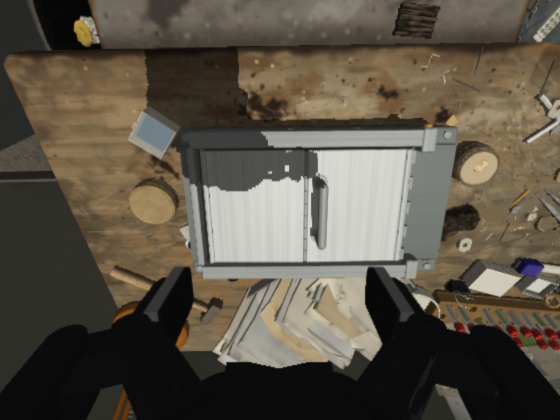

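Run:
```python
import cv2
a=cv2.imread("pics/w1.png")[95:275,110:410];cv2.imwrite("pics/w1z.png",cv2.resize(a,None,fx=2.6,fy=2.6,interpolation=3))
a=cv2.imread("pics/w2.png")[115:290,170:470];cv2.imwrite("pics/w2z.png",cv2.resize(a,None,fx=2.6,fy=2.6,interpolation=3))
```

```text
(no output)
```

View pics/w1z.png

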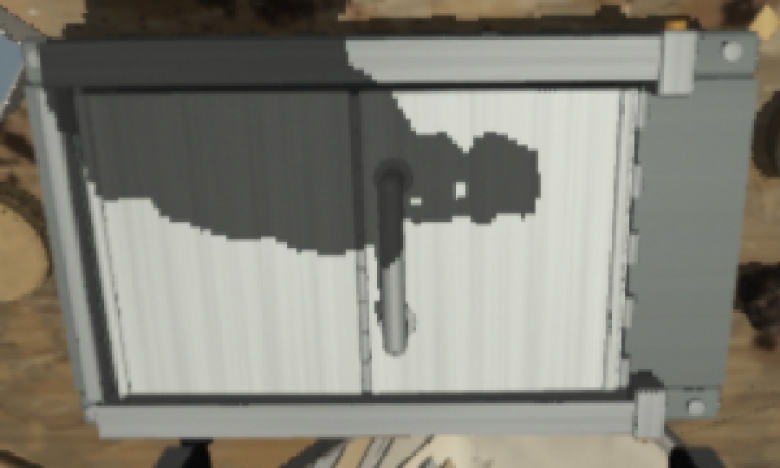

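View pics/w2z.png

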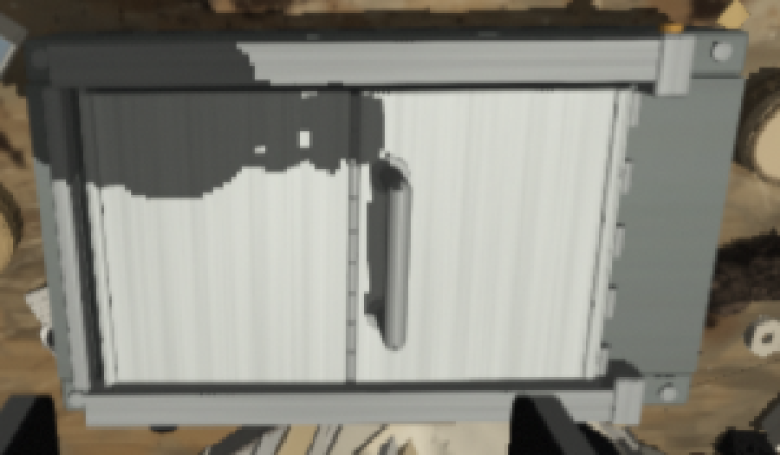

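Run:
```python
from h import *
import pickle
P=pickle.load(open("P.pkl","rb"))
a=lambda x,y:np.array([110+x/2.6,95+y/2.6]); b=lambda x,y:np.array([170+x/2.6,115+y/2.6])
W="wrist"
print("bar rear",tri([(W,a(396,350),P[0]),(W,b(397,345),P[1])]));print("bar front",tri([(W,a(392,172),P[0]),(W,b(399,163),P[1])]))
t=lambda x,y:np.array([150+x/3.3,180+y/3.3]); s=lambda x,y:np.array([190+x/3,160+y/3])
e=.033
obs=[("top",t(402,180),None,[e,.014,.031]),("top",t(396,282),None,[-e,.014,.031]),
("side",s(333,147),None,[e,.014,.031]),("side",s(418,185),None,[-e,.014,.031]),
("top",t(421,131),None,[.063,0,.005]),("top",t(414,318),None,[-.063,0,.005]),
(W,a(396,350),P[0],[e,.014,.031]),(W,a(392,172),P[0],[-e,.014,.031]),
(W,b(397,345),P[1],[e,.014,.031]),(W,b(399,163),P[1],[-e,.014,.031]),
(W,a(355,90),P[0],[-.063,0,.005]),(W,a(366,394),P[0],[.063,0,.005]),
(W,b(355,90),P[1],[-.063,0,.005]),(W,b(350,383),P[1],[.063,0,.005]),]
for o in(obs,obs[6:]):
  for fz in(True,False):
    bb,r=fit(o,fz);print(bb,r.round(1).tolist())
bp=np.r_[bb[:2],0,bb[2]]
v=np.array([[-.066,-.112,.01],[.066,-.112,.01],[.066,.1,.01],[-.066,.1,.01],[0,.014,.031]])
for i,n in enumerate(["w1","w2"]):
    im=cv2.imread(f"pics/{n}.png")
    for p in proj(W,d2w(v,bp),P[i]): cv2.circle(im,tuple(int(round(x)) for x in p),2,(0,0,255),-1)
    cv2.imwrite(f"pics/{n}m.png",cv2.resize(im[90:290,110:470],None,fx=2.2,fy=2.2))
```

```text
bar rear (array([0.5045374 , 0.07664887, 0.12861849]), [np.float64(2.4799367172805927e-05), np.float64(2.479936717272582e-05)])
bar front (array([0.44375653, 0.07708433, 0.09736448]), [np.float64(0.0017523050937019674), np.float64(0.0017523050937020158)])
[ 0.48342256  0.06215295  0.00113477 -0.0083389 ] [[-1.1, 0.7], [-0.2, -0.1], [-0.5, -1.7], [1.8, 0.4], [0.0, -0.2], [0.3, -0.7], [-0.4, -0.1], [-0.7, 2.6], [-1.4, -0.3], [0.2, 6.6], [0.0, -0.5], [0.6, -0.6], [0.6, -0.3], [0.5, -0.7]]
[ 0.48394398  0.06213103 -0.00855827] [[-1.1, 0.5], [-0.2, -0.3], [-0.8, -1.3], [1.5, 0.8], [0.0, -0.3], [0.3, -0.9], [-0.3, -0.4], [-0.6, 2.6], [-1.5, -0.7], [0.0, 6.5], [0.2, -0.3], [0.7, -0.9], [0.5, -0.2], [0.3, -1.0]]
[ 0.48267916  0.06220417  0.00232127 -0.00640497] [[-0.4, -0.0], [-0.9, 2.4], [-1.1, -0.2], [0.4, 6.5], [-0.2, -0.8], [0.6, -0.5], [0.7, -0.5], [0.7, -0.4]]
[ 0.48404483  0.06219674 -0.00717382] [[-0.2, -0.3], [-0.6, 2.7], [-1.4, -0.6], [0.0, 6.6], [0.2, -0.2], [0.8, -0.9], [0.5, -0.1], [0.5, -0.9]]
```

View pics/w2m.png

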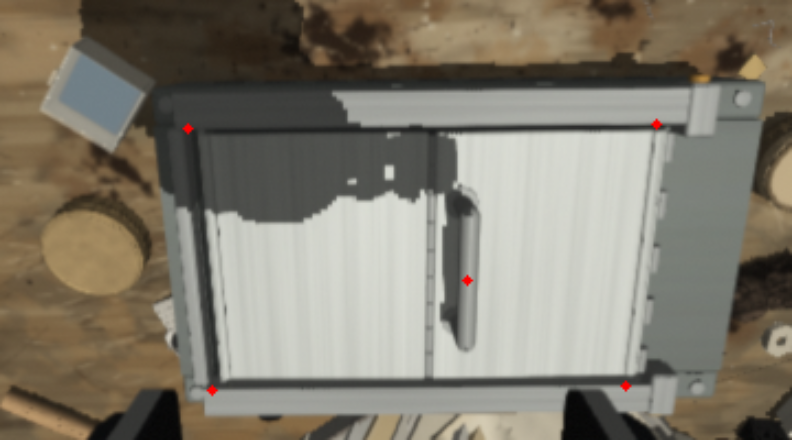

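```bash
cat >> h.py <<'E'
bp=np.array([.4839,.0622,.0005,-.008])
def barpt(th): return np.array([0,.110-.096*np.cos(th)+.031*np.sin(th),.096*np.sin(th)+.031*np.cos(th)])
def pose_at(v,roll=0.,beyond=0.):
    """TCP pose so that point 'beyond' behind TCP is at deck point v"""
    r=toolrot(bp,1,roll); return d2w(v,bp)[0]+r.as_matrix()[:,1]*beyond, R2q(r)
E
python3 - <<'E'
from h import *
j0=bot.read_joint_positions()
for th in np.linspace(0,1.5,7):
    p,q=pose_at(barpt(th),-.35*th,.014); j=bot.solve_ik(p,q); print(round(th,2),p.round(3),None if j is None else np.round(j,2))
p,q=pose_at([0,.014,.08],0,.014); bot.set_gripper(.55)
bot.move_linear(p,rotation=q)
p,q=pose_at(barpt(0),0,.014)
print(bot.move_linear(p,speed=.08,rotation=q,until_force=12))
print(p,bot.read_position(),bot.read_ft_force(),bot.read_clock())
snap("wrist","w3");snap("side","s3")
E
```

```text
0.0 [0.48  0.076 0.102] [ 0.01  0.19 -0.81  0.31 -0.    0.02]
0.25 [0.474 0.086 0.124] [ 0.1   0.16 -0.77  0.38 -0.11  0.1 ]
0.5 [0.469 0.1   0.143] [ 0.2   0.16 -0.72  0.47 -0.22  0.2 ]
0.75 [0.465 0.12  0.158] [ 0.3   0.19 -0.66  0.56 -0.33  0.32]
1.0 [0.463 0.142 0.167] [ 0.4   0.24 -0.58  0.66 -0.42  0.44]
1.25 [0.462 0.166 0.171] [ 0.49  0.31 -0.49  0.77 -0.5   0.56]
1.5 [0.463 0.189 0.168] [ 0.57  0.4  -0.39  0.88 -0.57  0.68]
False
[0.47964177 0.07623451 0.10192863] [0.4798472  0.07617465 0.10228533] [-0.5327527  -0.62990836  0.28166625] 6.1417
```

View pics/w3.png

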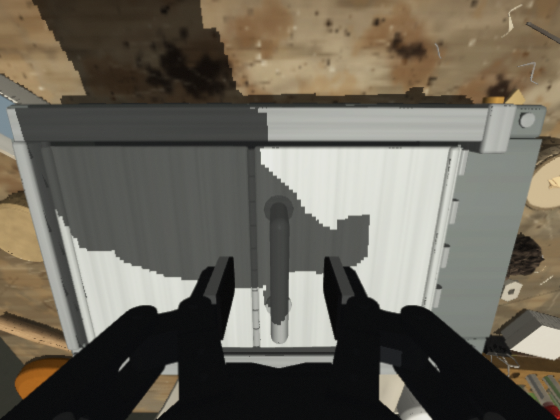

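View pics/s3.png

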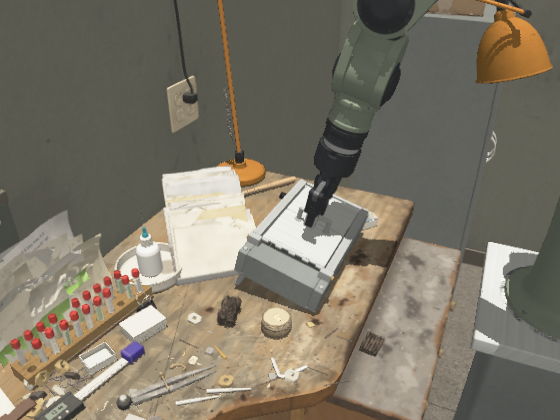

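Run:
```python
from h import *
bot.set_gripper(0,grasp_force=60); print(bot.read_gripper_width()*85)
for th in [.2,.4,.6,.8,1.0,1.15]:
    p,q=pose_at(barpt(th),-.45*th,.014)
    s=bot.move_linear(p,speed=.08,rotation=q,until_force=45)
    print(th,s,(bot.read_position()-p).round(4),bot.read_ft_force().round(1),round(bot.read_gripper_width()*85,1))
    if s: break
print(bot.read_clock()); snap("wrist","w4");snap("side","s4")
```

```text
6.38731549762105
0.2 False [0.0002 0.0002 0.    ] [1.  0.6 0.1] 6.4
0.4 False [ 0.0002 -0.     -0.0002] [ 0.8 -0.1  1.4] 6.5
0.6 False [ 0.0002 -0.0002 -0.0001] [-0.2 -0.6  1.7] 6.7
0.8 False [ 0.0002 -0.0004  0.0001] [-0.  -1.   5.6] 6.7
1.0 False [ 0.0002 -0.0009  0.0001] [-0.2 -1.9  5.2] 6.2
1.15 False [ 0.0001 -0.0009  0.0005] [-2.1 -3.   9.1] 6.7
8.9917
```

View pics/w4.png

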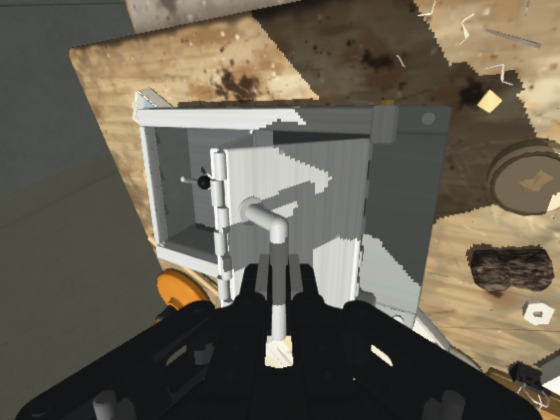

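View pics/s4.png

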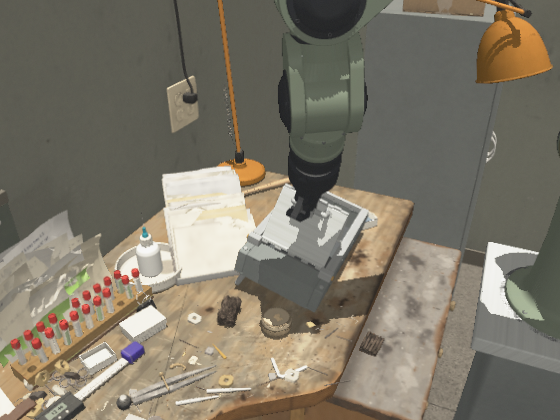

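Run:
```python
from h import *
for th in [1.25,1.35,1.43,1.5]:
    p,q=pose_at(barpt(th),-(th-.63),.014)
    s=bot.move_linear(p,speed=.06,rotation=q,until_force=35)
    print(th,s,(bot.read_position()-p).round(4),bot.read_ft_force().round(1),round(bot.read_gripper_width()*85,1))
    if s: break
print(bot.read_clock()); snap("wrist","w5");snap("side","s5")
```

```text
1.25 False [ 0.     -0.0011  0.0006] [-0.7 -2.9 10.2] 6.3
1.35 False [ 0.     -0.001   0.0007] [-1.5 -2.2 10.9] 6.4
1.43 False [-0.     -0.0011  0.0007] [-1.4 -2.8 12.4] 6.9
1.5 False [-0.     -0.0011  0.0008] [-1.6 -1.9 11.5] 6.5
10.2167
```

View pics/w5.png

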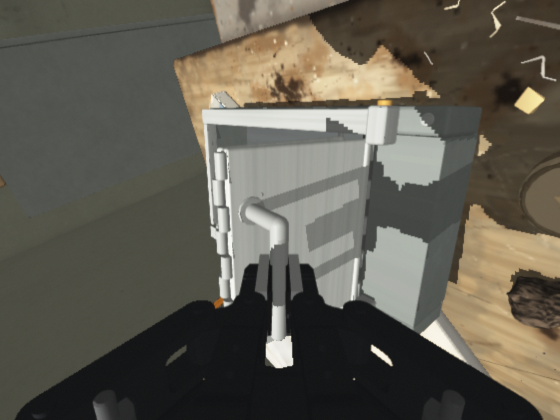

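View pics/s5.png

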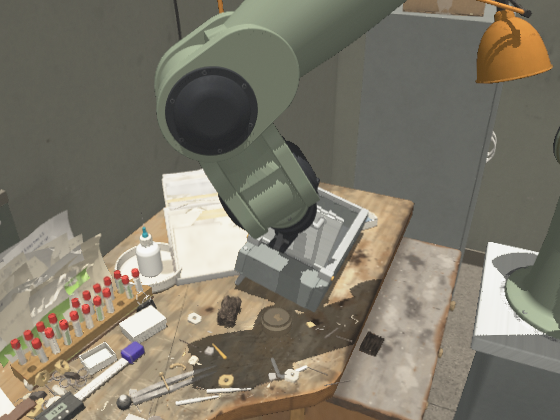

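Run:
```python
from h import *
for th in [1.53,1.56,1.58]:
    p,q=pose_at(barpt(th),-(th-.63),.014)
    s=bot.move_linear(p,speed=.04,rotation=q,until_force=12)
    print(th,s,(bot.read_position()-p).round(4),bot.read_ft_force().round(1))
    if s: break
bot.wait(.4)
bot.set_gripper(.2); print(bot.read_gripper_width()*85, bot.read_ft_force().round(1))
r=q2R(bot.read_tool_rot()).as_matrix(); p=bot.read_position()
print(bot.move_linear(p-r[:,1]*.06,speed=.08,until_force=8),bot.read_ft_force().round(1))
im,pose=snap("wrist","w6");snap("side","s6");snap("top","t6")
print(pose,bot.read_clock())
```

```text
1.53 False [-0.0002 -0.0021  0.0011] [-0.3 -5.6 11.2]
1.56 False [-0.0004 -0.0047  0.0018] [  1.2 -18.9  11.5]
1.58 False [-0.0006 -0.0064  0.0024] [  1.9 -26.2  12.3]
16.821465411269326 [ -0.1 -11.1   3.8]
True [ 0.6  0.4 -0.6]
(array([0.45849075, 0.20437935, 0.17884221]), array([-0.18975652,  0.75483419,  0.23776165, -0.5811086 ])) 12.2583
```

View pics/w6.png

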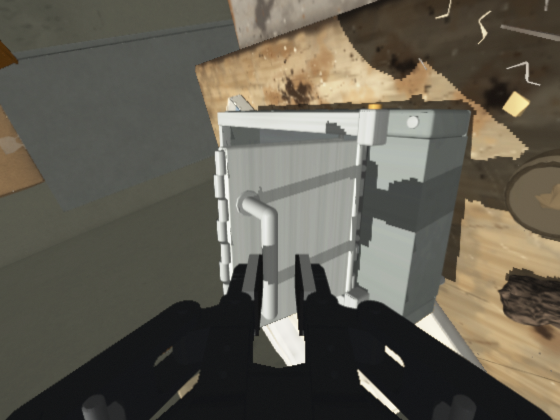

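View pics/s6.png

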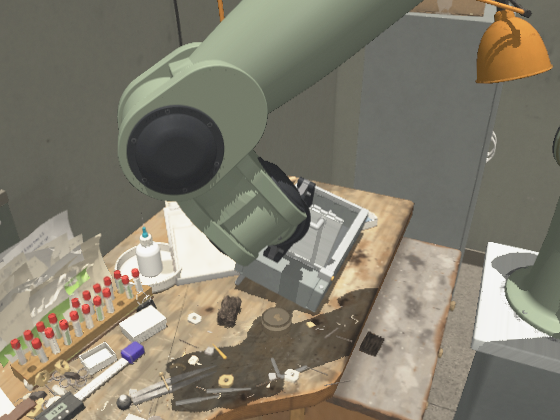

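View pics/t6.png

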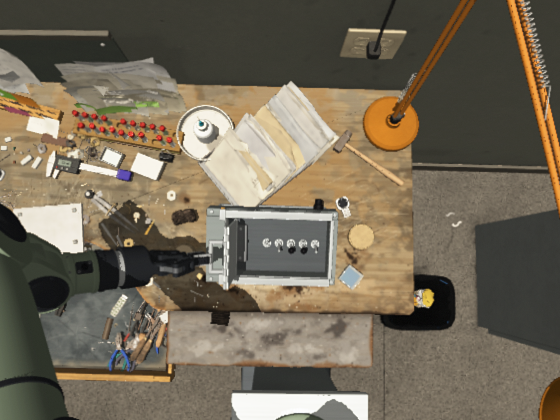

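Run:
```python
from h import *
import pickle
r=q2R(bot.read_tool_rot()).as_matrix(); p=bot.read_position()
bot.move_linear(p-r[:,1]*.06,speed=.12)
bot.move_linear(bot.read_position()+[0,-.02,.1],speed=.2)
bot.set_gripper(0)
P=[]
for i,v in enumerate([[0,-.0,.15],[-.03,-.06,.12]]):
    p,q=pose_at(v); (bot.move_pose(p,q) if i==0 else bot.move_linear(p))
    im,pose=snap("wrist",f"w{7+i}"); P.append(pose)
    for t in ["ball_a_tip","slim_a_tip"]: print(t,[(np.round(d["bbox"]),round(d["confidence"],2)) for d in bot.search_frame("wrist",t)[:6]])
pickle.dump(P,open("P2.pkl","wb"));print(bot.read_clock(),bot.read_ft_force())
```

```text
ball_a_tip [(array([243., 172.,  12.,  17.]), 0.7)]
slim_a_tip [(array([191., 178.,  12.,   5.]), 0.46)]
ball_a_tip [(array([300., 211.,  14.,  16.]), 0.54), (array([227., 164., 215., 104.]), 0.42)]
slim_a_tip [(array([424., 162., 136., 222.]), 0.33)]
15.9083 [-0.54577315 -1.00390346  0.75049818]
```

View pics/w7.png

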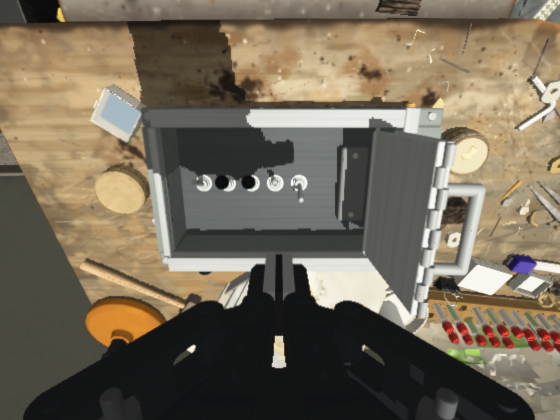

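View pics/w8.png

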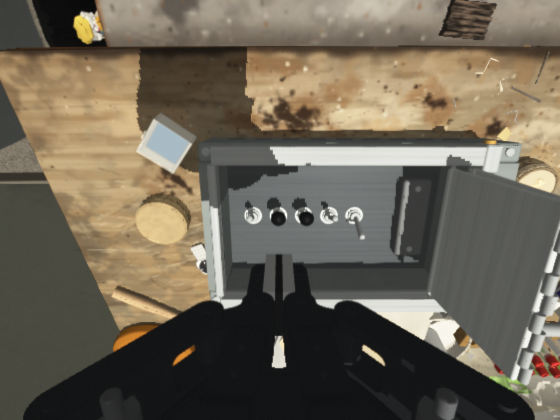

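Run:
```python
from h import *
import pickle
P=pickle.load(open("P2.pkl","rb"))
a=-.3; pts=[[.029*np.sin(s*.3),y,-.046+.029*np.cos(.3)] for y,s in [(.024,1),(-.004,-1),(-.032,-1),(-.060,-1),(-.088,-1)]]
for i,n in enumerate(["w7","w8"]):
    im=cv2.imread(f"pics/{n}.png"); o=np.array([150,120]); z=cv2.resize(im[120:270,150:400],None,fx=3.1,fy=3.1,interpolation=3)
    pr=proj("wrist",d2w(pts,bp),P[i]); print(pr.round(1).tolist())
    for p in pr: cv2.drawMarker(z,tuple(int(x) for x in (p-o+.5)*3.1),(0,0,255),0,12,1)
    cv2.imwrite(f"pics/{n}m.png",z)
```

```text
[[301.4, 197.7], [275.2, 182.0], [248.7, 182.0], [222.2, 182.0], [195.7, 182.0]]
[[362.1, 234.2], [335.4, 218.2], [307.2, 218.2], [278.9, 218.2], [250.7, 218.1]]
```

View pics/w7m.png

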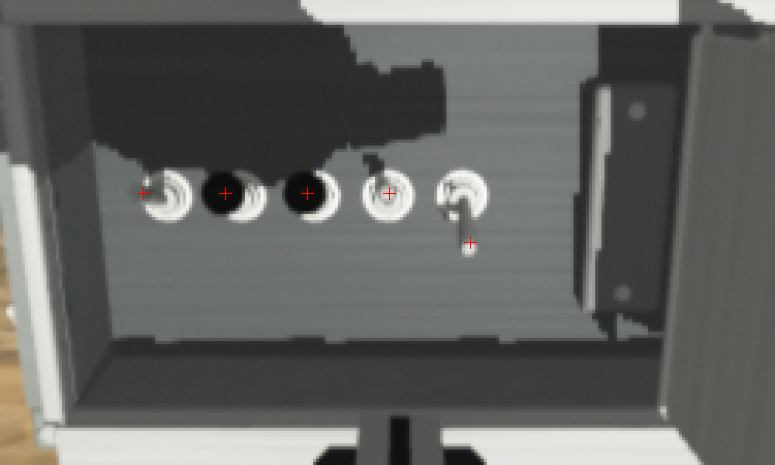

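View pics/w8m.png

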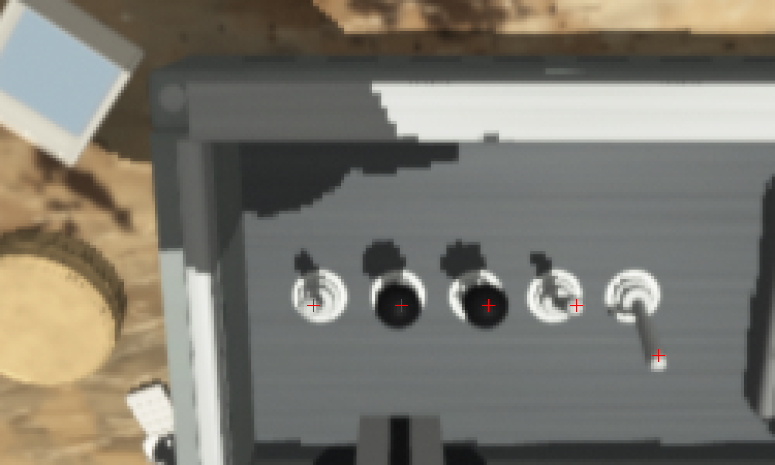

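Run:
```python
from h import *
def go(v,**k):
    p,q=pose_at(v); s=bot.move_linear(p,rotation=q,**k); return s
go([-.042,-.032,.06],speed=.15)
for y in(-.032,-.060):
    go([-.042,y,.03])
    s=go([-.042,y,-.023],speed=.08,until_force=8); print(y,"down",s,bot.read_ft_force().round(1))
    if s: break
    s=go([-.012,y,-.023],speed=.04,until_force=15); print("push",s,bot.read_position().round(4),bot.read_ft_force().round(1))
    go([-.042,y,-.023],speed=.08)
    go([-.042,y,.03],speed=.12)
go([-.03,-.06,.12])
im,pose=snap("wrist","w9");snap("top","t9");print(bot.read_clock())
cv2.imwrite("pics/w9z.png",cv2.resize(im[120:270,150:400,::-1],None,fx=3.1,fy=3.1,interpolation=3))
```

```text
-0.032 down False [-0.  -0.3 -0.5]
push False [0.4777 0.0303 0.0601] [-0.1 -0.1  1.1]
-0.06 down False [-0.3 -0.5  0.3]
push False [0.4775 0.0023 0.06  ] [-0.6  0.3 -0.2]
23.7
```

View pics/w9z.png

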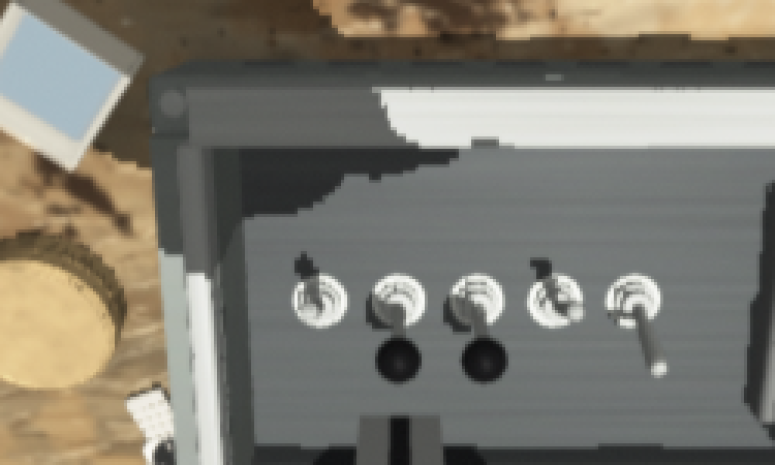

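Run:
```python
from h import *
import pickle
P=pickle.load(open("P2.pkl","rb"))
im=cv2.imread("pics/w7.png");z=cv2.resize(im[110:330,320:520],None,fx=2.7,fy=2.7,interpolation=3)
tt=cv2.resize(cv2.imread("pics/t9.png")[190:300,190:350],None,fx=4.5,fy=4.5,interpolation=3)
for th,c in((1.3,(255,0,0)),(1.42,(0,200,255)),(1.5,(0,0,255))):
    v=np.array([[-.063,.110-.11*np.cos(th),.11*np.sin(th)],[.063,.110-.11*np.cos(th),.11*np.sin(th)],barpt(th)+[-.03,0,0],barpt(th)+[.03,0,0],[-.063,.11-.22*np.cos(th),0],[.063,.11-.22*np.cos(th),0]])
    for img,n,o,k,ps in((z,"wrist",[320,110],2.7,P[0]),(tt,"top",[190,190],4.5,None)):
        for p in proj(n,d2w(v,bp),ps): cv2.drawMarker(img,tuple(int(x) for x in (p-o+.5)*k),c,0,9,1)
cv2.imwrite("pics/cz.png",z);cv2.imwrite("pics/ct.png",tt)
```

```text
(no output)
```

View pics/cz.png

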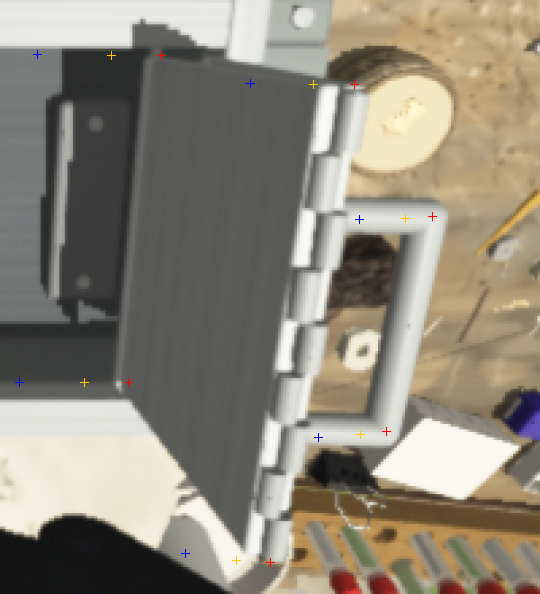

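View pics/ct.png

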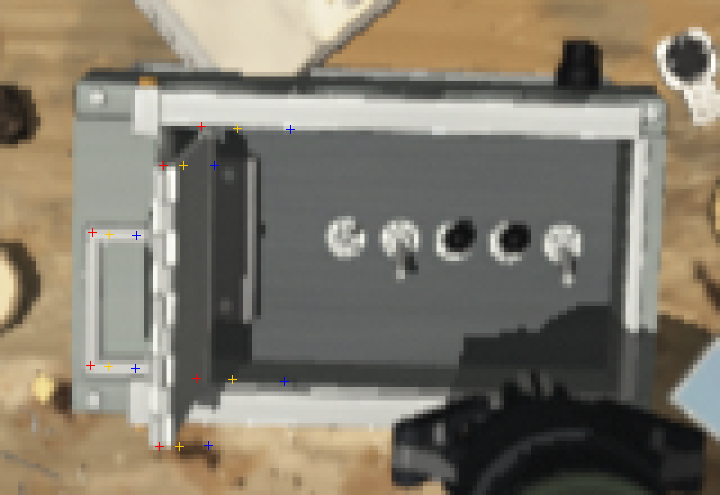

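Run:
```python
from h import *
print(bot.read_ft_force().round(1),bot.read_clock()); bot.close_job()
```

```text
[ 0.1 -0.6 -1.6] 23.7
the job is handed in; nothing more can be done
```

The cover is folded against the left stop and both ball-tipped switches are on. I handed the job in at 23.7 s of the 72 s allowed, but got no verdict back.

- **Cover:** I gripped the pull bar and swung the cover about its pivot all the way to the stop. At the stop I pressed to about 26 N, then let go. Because I kept hold of the bar to the end, I skipped the separate push at the fold. After release, the bar, fold and free edge match the model at about 1.5 rad in the wrist and top views, clearly past 1.42. I did not read the joint directly.
- **Switches:** I flipped the two ball levers (y' = -32 and -60 mm) one at a time with the closed fingers. The last wrist picture shows both leaning to the rear. The slim levers at -4 and -88 mm are still off and the one at 24 mm is still on.
- **Clearance:** I never brought the gripper near the loose things beside the box, and those in view look unmoved. At hand-in the gripper was well above the box, and the wrist force read under 2 N, so the robot was touching nothing.

No check failed. The pull bar's front end was about 7 pixels off the fit in one wrist view, in a shadowed spot. The rest of the fit agreed to about 1–2 mm, and the grasp confirmed it.

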